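# Pump down a vacuum canister until its indicator pin is out

### The job

Pump the vacuum canister: push its big round plunger all the way down and let it spring all the way back up, again and again, until the thin steel indicator pin in the lid has popped fully out, then let the plunger come up and move clear. Leave the canister standing where it is without lifting or dragging it, do not touch the pin itself, do not press the small relief valve, and leave everything else where it stands.

Things in the scene. Friction and masses are not known exactly. Their poses are not given: they have to be found in the camera images.
- canister: white plastic rectangular food canister, 230 x 190 mm over the lid, lid top 130 mm above its underside, 2 to 4 kg, loose on the table. Origin: centre of its underside; z up, x along the 230 mm side. On the lid, in the canister's frame: the plunger's axis at x -35 mm, y 0; the indicator pin at x +70, y +50; the relief valve at x +70, y -50; a small loose steel measure stands at the corner x -88, y -66.
- plunger_top (a point): centre of the top of the plunger's round grey knob (52 mm across, 16 mm thick, nearly flat 36 mm wide top), on a steel stem through a 60 mm collar. At rest the top is 54 mm above the lid (184 mm above the table); the point moves with the knob.
- plunger (a joint): plunger travel, m: 0 = up at rest, 0.025 = fully down against its stop. A spring returns it; it takes about 4 N to start and 11 to 13 N to reach the bottom. Each full stroke (to within 2 mm of the bottom, then back up to within 1 mm of rest) raises the indicator pin by one 7.5 mm step, on the way down (the first stroke by 0 to 12 mm); after that, short strokes raise it little or not at all. Some 3 to 5 full strokes are needed, depending on where the pin starts.
- pin_top (a point): top of the indicator pin, a 12 mm steel rod standing in a 26 mm grey collar 8 mm high; its top is about flush with the collar (9 mm above the lid) when in and about 46 mm above the lid when fully out. A black rubber ring round its foot, 33 to 36 mm below its top, comes into view above the collar only when it is fully out.
- pin (a joint): how far the indicator pin is out, m: 0 = in, about 0.037 = fully out. It starts somewhere between 0 and 0.015, rises with each full stroke of the plunger and stays where it is by friction. Further strokes do nothing once it is fully out.
- relief (a joint): travel of the relief valve, a small white button 18 mm across in a grey 34 mm collar on the lid, m: 0 = up, 0.005 = pressed. To be left alone.
- measure: small steel measuring cup, 36 mm across, 24 mm high, loose on the canister's lid; origin: centre of its underside. To be left alone.
- jar: amber glass jar, 60 mm across, 100 mm high, loose, close beside the canister; origin: centre of its underside.
- tape: roll of tape, 70 mm across, 35 mm high, lying flat close to the canister; origin: centre of its underside.
- tub: round white tub with a knob on its lid, 166 mm across, 174 mm high, at the far side; origin: centre of its underside.
- bowl: steel mixing bowl, 170 mm across, 75 mm high, at the far side; origin: centre of its underside.
- scoop: aluminium scoop lying on the table to the left, 150 mm long, 60 mm high; origin: on its underside.
- beaker: grey measuring beaker, 80 mm across, 110 mm high, on the right; origin: centre of its underside.

How it is judged:
By the outcome, as a careful person would: the job done as asked, in the order asked, and still so for the second after the job is handed in, with the robot touching nothing.
It also fails if it takes over 42 s, if anything falls off the work surface, if the arm or the gripper's body presses on something with over 40 N, if the wrist force passes 120 N, or if a joint passes its speed limit or range.

### The arm

A 7-joint arm with a two-finger parallel gripper is mounted at the origin on the work surface. World frame = base frame: x ahead of the robot, y to its left, z up, the work surface at z = 0. Lengths are in m, angles in rad, forces in N, time in s.
With the tool pointing down it reaches from about 0.425 to 0.95 m from the base axis. Payload 4.7 kg.
Tool frame: the origin (TCP) lies at the very end of the fingers, on their centre line; the grasp point (between the pads) lies 19 mm behind it; z points along the fingers, y is the line along which they close (so a half turn about z gives the same grasp; the last joint's range is limited). The gripper opens to 85 mm and grips with 20 to 120 N. Pads are 22 mm wide; open, the fingers measure 114 mm over their backs; the gripper's body (76 mm by 85 mm) begins 54 mm behind the grasp point. The pads swing forward as they close: fully open they stand 13 mm farther back than shut.
Start: joints at [-1.141, 0.469, -0.049, 1.532, 0.024, 1.141, -0.082], TCP at [0.299, 0.605, 0.231] pointing down, gripper open.
Joint ranges: [-2.59, 2.59], [-0.33, 1.99], [-1.39, 1.29], [0.1, 2.45], [-1.04, 4.18], [0.21, 1.99], [-2.66, 2.66]. Speed limits (rad/s): [2.57, 2.57, 3.14, 3.14, 3.14, 3.14, 3.14].

### API

Orientations are given as a unit quaternion [w, x, y, z].
In Python, from workcell import sense, get_image, get_calibration, close_job gives the robot as it stands. The module is installed in compiled form; this text tells all that it offers.
- The arm moves only by the shell command python3 -m pendant 'ROWS'. ROWS is JSON, a list that holds one entry, the list of rows, each a list of 7 numbers: the shift along the world's x, y, z in cm, then the turn, a rotation vector about the world's x, y, z in degrees, then the finger opening in cm, from 0 to 8.54. In form: [[[dx, dy, dz, wx, wy, wz, claw], ...]]. A call has exactly 8 rows; each row shifts and turns the commanded pose from where the row before left it; what a row does not reach is not made up. A row lasts 1/8 s, in which the tool goes at most 62.5 mm and 10.7 degrees, less where a joint would pass 70% of its speed; a pose out of reach is approached as far as the arm can. A call is refused whole if a number of a shift passes 6.25 or a number of a turn 10.7, either way. A call with a gripper value outside its range is refused whole. The fingers move at their own pace and stop on an object; the grip force is fixed at half the most. Time passes only in rows, so rows that do not move let the fingers close, or fill a call up. It gives the time, the measured TCP pose, the force, the opening and the grip force at its end, in the units of the state.
- sense(): the state, without advancing time (a new reading comes with each control period).
- get_image(name): name is "scene" or "top" or "wrist"; returns the picture (400x640x3 uint8, red, green, blue); there is no depth.
- get_calibration(name): a dict with "K" (3x3 intrinsics, pixels), "k1" (the pictures are not rectified: a ray, as slopes to the right and down, at radius r is drawn at 1 + k1 r^2 times it, then the intrinsics apply), "rvec" (rotation vector, rad) and "tvec" (3), from world to camera coordinates, as OpenCV has them. Camera axes: x right, y down, z forward; pixel columns grow to the right and rows downward; lengths in m; the calibration is good to about 2 mm. A picture is of the moment at which its call begins: read the wrist's pose just before it. get_calibration takes no time and is no camera call; for the wrist camera it gives the pose at the moment of the call.
- close_job(): hands the job in; it is judged then, once.
The state is a dict: "time_s": time; "joint_positions": joint angles; "dq": joint speeds; "joint_torque": joint torques, N m; "position": TCP position; "eef_rot": TCP orientation; "force": force on the tool from outside, world axes, zero at the start; "ft_torque": the same for the moment, N m; "gripper_width": opening from 0.0 (shut) to 1.0 (fully open); "grip_force": force on a finger pad.
Only numpy, scipy, OpenCV 4.12 (cv2) and the standard library are available. Lean on these libraries where they do the work, as an engineer would, in place of code of your own. Each camera call takes 0.05 s, during which the arm holds its last target. There are 200 camera calls.

## Working session

There is one attempt and no reset: what is moved stays moved. The work goes in short steps, Python scripts to look and compute and a shell command to move; the robot and the scene stay as the last step left them, time stands still between calls to the robot, and variables do not carry over. Pictures are saved under pics/ and viewed, at most 10 in all, crops included, and the job is handed in when it is done.

```bash
mkdir -p pics; cat > h.py <<'E'
import numpy as np, cv2
from workcell import sense, get_image, get_calibration
def ray(c,u,v):
    K=np.array(c["K"]);d=np.array([(u-K[0,2])/K[0,0],(v-K[1,2])/K[1,1]]);s=d.copy()
    for _ in range(20): s=d/(1+c["k1"]*(s@s))
    R=cv2.Rodrigues(np.array(c["rvec"],float))[0]
    return -R.T@np.array(c["tvec"],float).ravel(), R.T@np.array([s[0],s[1],1])
def plane(c,u,v,z):
    o,d=ray(c,u,v); return o+d*(z-o[2])/d[2]
def tri(c1,p1,c2,p2):
    A=[];b=[]
    for c,p in((c1,p1),(c2,p2)):
        o,d=ray(c,*p);d/=np.linalg.norm(d);M=np.eye(3)-np.outer(d,d);A.append(M);b.append(M@o)
    return np.linalg.lstsq(np.vstack(A),np.hstack(b),rcond=None)[0]
def snap(n,f):
    im=get_image(n); cv2.imwrite(f,im[:,:,::-1]); return im
E
python3 - <<'E'
from h import *
s=sense();print(s)
a=snap("scene","pics/s0.png");b=snap("top","pics/t0.png")
E
```

```text
{'time_s': 0.0, 'joint_positions': array([-1.1408957 ,  0.46943559, -0.0486056 ,  1.53373109,  0.02411029,
        1.14097523, -0.08228149]), 'dq': array([-0.00154178, -0.00027483, -0.00095346, -0.00173628, -0.00108964,
       -0.00054723,  0.00013769]), 'joint_torque': array([ 7.37578939e-04, -5.10312760e+01, -4.61650605e-02, -2.37711364e+01,
        1.07142865e-02,  7.72662868e-03, -2.00182228e-05]), 'position': array([0.29866276, 0.60466559, 0.23024966]), 'eef_rot': array([-1.85445283e-04,  2.27361947e-01,  9.73809828e-01, -9.63889708e-04]), 'force': array([-0.29448323,  0.69702911, -0.09932566]), 'ft_torque': array([0.04236242, 0.00246518, 0.01450891]), 'grip_force': 0.0, 'gripper_width': 0.9984330594397739}
```

View pics/s0.png

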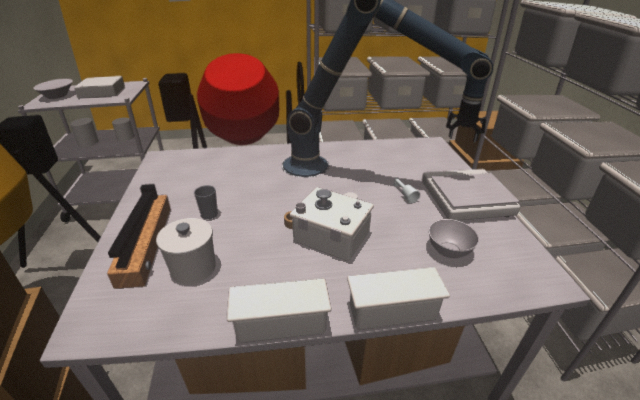

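View pics/t0.png

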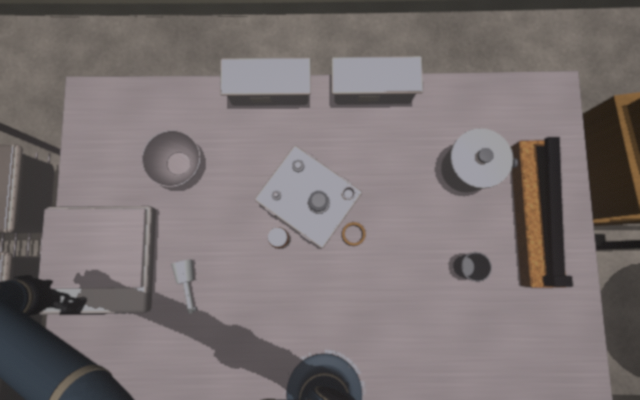

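The scene view shows the canister at about (332,223) with its knob at (324,196). In the top view the knob is at (318,201), the relief valve at (298,166), the pin at (276,195), the measure at (349,193), the jar at (278,238) and the tape at (353,234).

```bash
python3 - <<'E'
from h import *
T=get_calibration("top");S=get_calibration("scene")
for n,p,z in(("knob",(318,201),.184),("relief",(298,166),.14),("pin",(276,195),.145),("meas",(349,193),.154),("jar",(278,238),.1),("tub",(482,156),.17)):
    print(n,plane(T,*p,z).round(4))
print("tri",tri(T,(318,201),S,(324,195)).round(4))
t=cv2.imread("pics/t0.png")[140:260,240:380];s=cv2.imread("pics/s0.png")[170:270,270:390]
t=cv2.resize(t,None,fx=3,fy=3,interpolation=2);s=cv2.resize(s,(420,360),interpolation=2)
cv2.imwrite("pics/c0.png",np.hstack([t[:, :380],s]))
E
```

```text
knob [0.519 0.012 0.184]
relief [0.6223 0.0662 0.14  ]
pin [0.542  0.1252 0.145 ]
meas [ 0.5442 -0.0705  0.154 ]
jar [0.4292 0.1237 0.1   ]
tub [ 0.6375 -0.4223  0.17  ]
tri [0.5212 0.0127 0.1692]
```

View pics/c0.png

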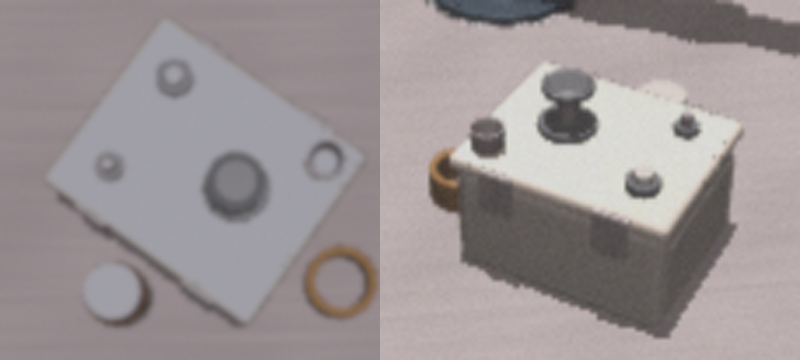

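```bash
python3 -m pendant '[[[1,-2.5,0.3,0,0,0,0],[1.8,-5,0.2,0,0,0,0],[1.8,-5,0.2,0,0,0,0],[1.8,-5,0.2,0,0,0,0],[1.8,-5,0,0,0,0,0],[1.8,-5,0,0,0,0,0],[1.8,-5,0,0,0,0,0],[1.8,-5,0,0,0,0,0]]]'
python3 -m pendant '[[[1.8,-5,0,0,0,0,0],[1.8,-5,0,0,0,0,0],[1.5,-4,0,0,0,0,0],[1,-3,0,0,0,0,0],[0,-2,0,0,0,0,0],[0,0,0,0,0,0,0],[0,0,0,0,0,0,0],[0,0,0,0,0,0,0]]]'
python3 - <<'E'
from h import *
print(sense()["position"],sense()["time_s"])
T=get_calibration("top");S=get_calibration("scene")
print("tri",tri(T,(319,200.7),S,(324,192.8)).round(4))
c=get_calibration("wrist");np.save("w.npy",c,allow_pickle=True)
snap("wrist","pics/w1.png")
o,d=ray(c,320,200);print(o,d)
E
```

```text
time_s: 1.1
position: [0.4351, 0.2284, 0.2402]
eef_rot: [-0.0, 0.227, 0.974, -0.0]
force: [0.5, -0.1, 0.6]
gripper_width: 0.001
grip_force: 0.0
time_s: 2.1
position: [0.4958, 0.0416, 0.2403]
eef_rot: [-0.0, 0.226, 0.974, 0.0]
force: [0.6, 0.5, 0.1]
gripper_width: 0.001
grip_force: 0.0
[0.49577363 0.0415913  0.24025188] 2.1
tri [0.5209 0.0113 0.178 ]
[0.42883521 0.07386564 0.38346081] [ 0.25809003 -0.11255786 -0.95966664]
```

View pics/w1.png

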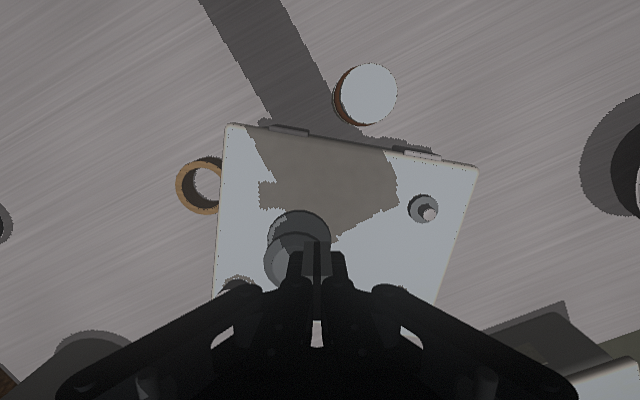

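The wrist view shows the knob at about (298,263), partly behind the fingers. The pin is at (424,208), low in its collar, with its top at (430,214), and the fingers do not overlap it.

```bash
python3 - <<'E'
from h import *
c=np.load("w.npy",allow_pickle=True).item()
for p,z in(((298,263),.18),((264,263),.172),((332,263),.172),((424,208),.138),((430,214),.145)): print(p,plane(c,*p,z).round(4))
E
```

```text
(298, 263) [0.5222 0.012  0.18  ]
(264, 263) [ 0.5136 -0.0153  0.172 ]
(332, 263) [0.5381 0.0344 0.172 ]
(424, 208) [0.5425 0.1249 0.138 ]
(430, 214) [0.5467 0.1262 0.145 ]
```

```bash
python3 -m pendant '[[[1,-1.2,0,0,0,0,0],[1.6,-1.8,0,0,0,0,0],[0,0,-1.5,0,0,0,0],[0,0,-2,0,0,0,0],[0,0,-1,0,0,0,0],[0,0,-0.6,0,0,0,0],[0,0,-0.6,0,0,0,0],[0,0,0,0,0,0,0]]]'; python3 -c "
from h import *
snap('wrist','pics/w2.png')"
```

```text
time_s: 3.15
position: [0.5221, 0.0104, 0.1838]
eef_rot: [0.0, 0.227, 0.974, 0.0]
force: [-1.0, 0.7, 4.7]
gripper_width: 0.005
grip_force: 1.9
```

View pics/w2.png

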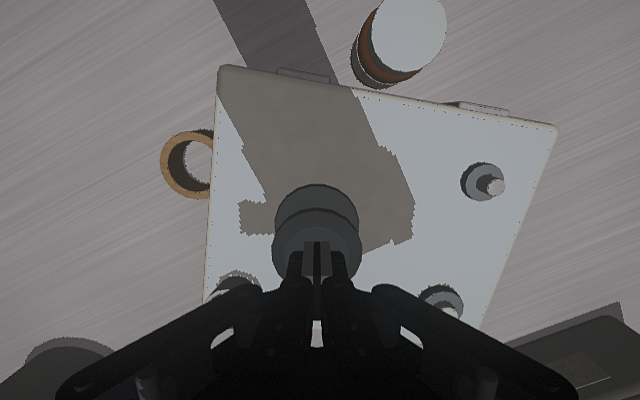

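The wrist view shows the finger tips at (317,262), centred on the knob (275–361). The force reads 4.7 N, so they are in contact. The pin is at (495,186), slightly out.

```bash
python3 -m pendant '[[[0,0,-0.6,0,0,0,0],[0,0,-0.6,0,0,0,0],[0,0,-0.6,0,0,0,0],[0,0,-0.5,0,0,0,0],[0,0,-0.2,0,0,0,0],[0,0,0,0,0,0,0],[0,0,0,0,0,0,0],[0,0,0,0,0,0,0]]]'
```

```text
time_s: 4.2
position: [0.5224, 0.0104, 0.1601]
eef_rot: [0.001, 0.227, 0.974, 0.001]
force: [-3.3, 0.7, 9.7]
gripper_width: -0.003
grip_force: 5.2
```

```bash
python3 -m pendant '[[[0,0,-0.2,0,0,0,0],[0,0,-0.1,0,0,0,0],[0,0,0,0,0,0,0],[0,0,0,0,0,0,0],[0,0,0,0,0,0,0],[0,0,0,0,0,0,0],[0,0,0,0,0,0,0],[0,0,0,0,0,0,0]]]'
```

```text
time_s: 5.2
position: [0.5225, 0.0104, 0.1589]
eef_rot: [0.001, 0.227, 0.974, 0.001]
force: [-7.7, -0.2, 23.5]
gripper_width: -0.002
grip_force: 11.7
```

```bash
python3 -m pendant '[[[0,0,0.6,0,0,0,0],[0,0,0.8,0,0,0,0],[0,0,0.8,0,0,0,0],[0,0,0.8,0,0,0,0],[0,0,0.4,0,0,0,0],[0,0,0,0,0,0,0],[0,0,0,0,0,0,0],[0,0,0,0,0,0,0]]]'
python3 -m pendant '[[[0,0,-0.4,0,0,0,0],[0,0,-0.8,0,0,0,0],[0,0,-0.8,0,0,0,0],[0,0,-0.8,0,0,0,0],[0,0,-0.4,0,0,0,0],[0,0,-0.1,0,0,0,0],[0,0,0,0,0,0,0],[0,0,0,0,0,0,0]]]'
python3 -m pendant '[[[0,0,0.6,0,0,0,0],[0,0,0.8,0,0,0,0],[0,0,0.8,0,0,0,0],[0,0,0.8,0,0,0,0],[0,0,0.3,0,0,0,0],[0,0,0,0,0,0,0],[0,0,0,0,0,0,0],[0,0,0,0,0,0,0]]]'
```

```text
time_s: 6.2
position: [0.5216, 0.0102, 0.1889]
eef_rot: [-0.0, 0.227, 0.974, -0.0]
force: [-0.1, 0.5, -0.5]
gripper_width: 0.002
grip_force: 0.0
time_s: 7.2
position: [0.5223, 0.0103, 0.159]
eef_rot: [0.0, 0.227, 0.974, 0.001]
force: [-6.6, -0.5, 21.0]
gripper_width: 0.001
grip_force: 10.9
time_s: 8.2
position: [0.5216, 0.0102, 0.1889]
eef_rot: [-0.0, 0.227, 0.974, -0.0]
force: [-0.1, 0.3, -0.0]
gripper_width: 0.002
grip_force: 0.0
```

```bash
python3 -m pendant '[[[0,0,-0.4,0,0,0,0],[0,0,-0.8,0,0,0,0],[0,0,-0.8,0,0,0,0],[0,0,-0.8,0,0,0,0],[0,0,-0.4,0,0,0,0],[0,0,-0.1,0,0,0,0],[0,0,0,0,0,0,0],[0,0,0,0,0,0,0]]]'
python3 -m pendant '[[[0,0,0.6,0,0,0,0],[0,0,0.8,0,0,0,0],[0,0,0.8,0,0,0,0],[0,0,0.8,0,0,0,0],[0,0,0.3,0,0,0,0],[0,0,0,0,0,0,0],[0,0,0,0,0,0,0],[0,0,0,0,0,0,0]]]'
python3 - <<'E'
from h import *
c=get_calibration("wrist");np.save("w3.npy",c,allow_pickle=True)
w=snap("wrist","pics/w3.png");s=snap("scene","pics/s3.png")
a=cv2.resize(w[100:250,420:570],(450,450),interpolation=2);b=cv2.resize(s[175:250,320:378],(348,450),interpolation=2)
cv2.imwrite("pics/c3.png",np.hstack([a,b])[:,:,::-1])
E
```

```text
time_s: 9.2
position: [0.5224, 0.0102, 0.159]
eef_rot: [0.0, 0.228, 0.974, 0.001]
force: [-7.6, 1.1, 21.7]
gripper_width: -0.002
grip_force: 10.8
time_s: 10.2
position: [0.5217, 0.0102, 0.1889]
eef_rot: [-0.0, 0.227, 0.974, -0.0]
force: [-0.9, -0.0, -0.6]
gripper_width: -0.002
grip_force: 0.0
```

View pics/c3.png

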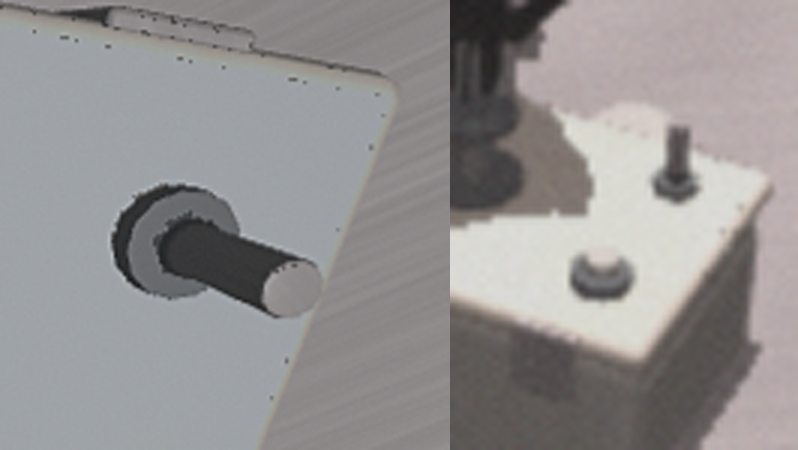

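The pin is well out: its top is at crop (293,288), which is wrist pixel (518,196). No black ring shows yet, so I'll do another full stroke.

```bash
python3 -m pendant '[[[0,0,-0.4,0,0,0,0],[0,0,-0.8,0,0,0,0],[0,0,-0.8,0,0,0,0],[0,0,-0.8,0,0,0,0],[0,0,-0.4,0,0,0,0],[0,0,-0.1,0,0,0,0],[0,0,0,0,0,0,0],[0,0,0,0,0,0,0]]]'
python3 -m pendant '[[[0,0,0.6,0,0,0,0],[0,0,0.8,0,0,0,0],[0,0,0.8,0,0,0,0],[0,0,0.8,0,0,0,0],[0,0,0.3,0,0,0,0],[0,0,0,0,0,0,0],[0,0,0,0,0,0,0],[0,0,0,0,0,0,0]]]'
python3 - <<'E'
from h import *
w=snap("wrist","pics/w4.png");s=snap("scene","pics/s4.png")
a=cv2.resize(w[100:250,420:570],(450,450),interpolation=2);b=cv2.resize(s[175:250,320:378],(348,450),interpolation=2)
cv2.imwrite("pics/c4.png",np.hstack([a,b])[:,:,::-1])
c=get_calibration("wrist");k=plane(c,479.3,181,.138);o,d=ray(c,517.7,196)
A=np.c_[d,[0,0,-1]];t=np.linalg.lstsq(A,k-o,rcond=None)[0];print("pin top z after 3:",(o+t[0]*d).round(4),k.round(4))
E
```

```text
time_s: 11.3
position: [0.5224, 0.0103, 0.159]
eef_rot: [0.0, 0.227, 0.974, 0.001]
force: [-6.7, -1.0, 21.6]
gripper_width: 0.0
grip_force: 10.7
time_s: 12.3
position: [0.5217, 0.0102, 0.1889]
eef_rot: [-0.0, 0.227, 0.974, -0.0]
force: [0.6, -0.7, -0.4]
gripper_width: -0.003
grip_force: 0.0
pin top z after 3: [0.5432 0.1237 0.1773] [0.5434 0.1235 0.138 ]
```

View pics/c4.png

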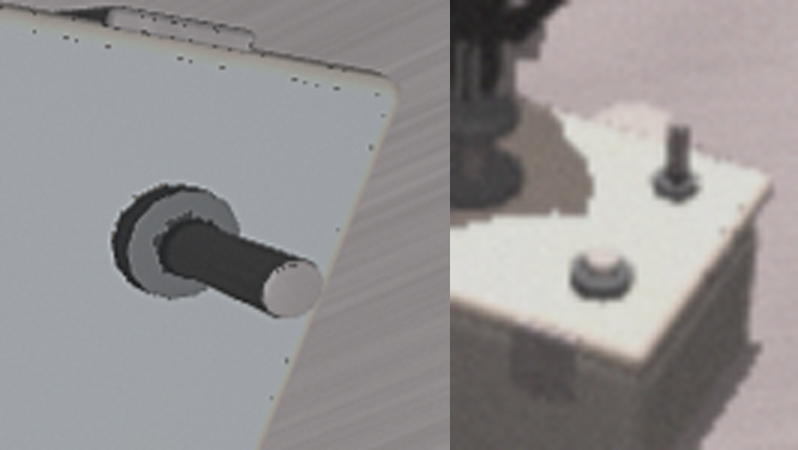

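The pin has not moved since the last stroke. Its top measures 47 mm above the lid, with a dark wider ring at its foot at crop (175,235), so it is fully out. I'll move clear: straight up, then away.

```bash
python3 -m pendant '[[[0,0,1,0,0,0,0],[0,0,3,0,0,0,0],[0,0,3,0,0,0,0],[0,0,3,0,0,0,0],[0,0,3,0,0,0,0],[0,0,1,0,0,0,0],[0,0,0,0,0,0,0],[0,-2,0,0,0,0,0]]]'
python3 -m pendant '[[[0,-4,0,0,0,0,0],[0,-4,0,0,0,0,0],[0,-4,0,0,0,0,0],[0,-4,0,0,0,0,0],[0,-2,0,0,0,0,0],[0,0,0,0,0,0,0],[0,0,0,0,0,0,0],[0,0,0,0,0,0,0]]]'
python3 - <<'E'
from h import *
t=snap("top","pics/t5.png");s=snap("scene","pics/s5.png")
s=cv2.resize(s[170:270,270:390],(480,400),interpolation=2)
t=cv2.resize(t[140:260,240:380],(320,400),interpolation=2)
cv2.imwrite("pics/c5.png",np.hstack([t,s])[:,:,::-1])
a=cv2.imread("pics/t0.png");b=cv2.imread("pics/t5.png")
print(np.abs(a[140:260,240:285].astype(int)-b[140:260,240:285]).mean())
E
```

```text
time_s: 13.4
position: [0.5213, -0.0083, 0.3279]
eef_rot: [-0.001, 0.226, 0.974, -0.0]
force: [0.4, 0.3, -0.4]
gripper_width: 0.003
grip_force: 0.0
time_s: 14.4
position: [0.5221, -0.1882, 0.3289]
eef_rot: [-0.0, 0.226, 0.974, 0.0]
force: [0.4, 0.7, -0.2]
gripper_width: -0.001
grip_force: 0.0
14.205123456790124
```

View pics/c5.png

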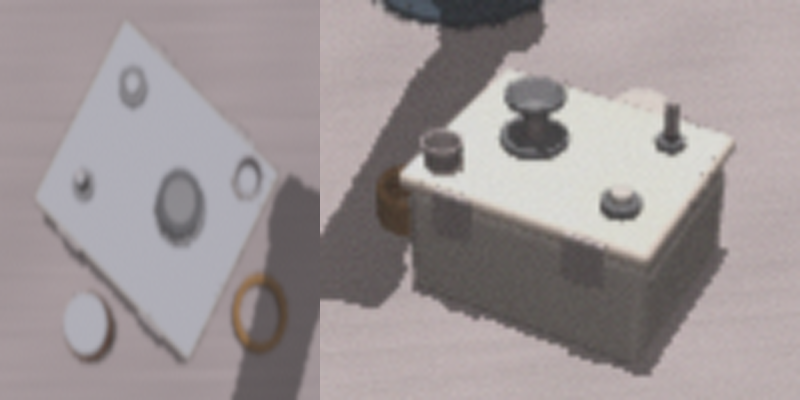

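The final view shows the knob up at (535,95), the pin out at (672,125), and the canister, measure, jar and tape where they were.

```bash
python3 -c "
from workcell import close_job
print(close_job())"
```

```text
the job is handed in; nothing more can be done
None
```

I pumped the plunger for four full strokes and handed the job in at about 14 s; the pin measured about 47 mm above the lid (about 46 is fully out) and did not rise on the last stroke, the plunger is back up, the arm is clear, and the final pictures show the canister and the things on and beside it where they were.

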